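Clamp a block in the drill-guide jig

ROBOT

A 7-joint arm with a two-finger parallel gripper is mounted at the origin on a cart in front of the work surface, level with it; the furniture and walls round the work are solid. World frame = base frame: x ahead of the robot, y to its left, z up, the work surface at z = 0. Lengths are in m, angles in degrees, forces in N, time in s.
With the tool pointing down it reaches from about 0.4 to 0.85 m from the base axis. Payload 4.4 kg.
Tool frame: the origin (TCP) lies at the very end of the fingers, on their centre line; the grasp point (between the pads) lies 19 mm behind it; z points along the fingers, y is the line along which they close (so a half turn about z gives the same grasp; the last joint's range is limited). The gripper opens to 94 mm and grips with 3 to 60 N. Pads are 16 mm wide; open, the fingers measure 119 mm over their backs; the gripper's body (75 mm by 177 mm) begins 78 mm behind the grasp point.
Start: joints at [-73.9, 36.005, 2.206, 86.941, -1.547, 57.084, -1.146], TCP at [0.221, 0.611, 0.205] pointing down, gripper open.
Joint ranges: [-175.42, 175.42], [-21.48, 121.26], [-71.46, 75.88], [10.55, 141.38], [-63.04, 243.04], [13.31, 113.54], [-168.57, 168.57]. Speed limits (degrees/s): [147.25, 147.25, 180, 180, 180, 180, 180].

INTERFACE

Orientations are given as [roll, pitch, yaw] about the fixed x, y, z axes, in that order (R = Rz(yaw) Ry(pitch) Rx(roll)).
In Python, from workcell import manip gives the robot as it stands.
- The arm moves only by the tool nudge_tcp, called after "Call:" as a command line: name --argument value ..., lists and objects as JSON in quotes. Schema: {"type":"object","properties":{"increments":{"type":"array","items":{"type":"object","properties":{"trans":{"type":"array","items":{"type":"number"},"minItems":3,"maxItems":3},"spin":{"type":"number"},"jaw":{"type":"number"}},"additionalProperties":false,"required":["jaw"]},"minItems":1,"maxItems":10},"only":{"type":"string"},"quiet":{"type":"boolean"},"lines":{"type":"string"}},"required":["increments"],"additionalProperties":false}. increments is a list of rows, 1 to 10 of them, each an object with the fields trans (a list: dx, dy, dz in fractions of the full range, 1 being 0.5 m), spin (a turn about the tool's z in shares of 360 degrees (1.0 is 360 degrees)), jaw (the opening from 0.0 (shut) to 1.0 (fully open)); a field left out counts as zero (the opening has to be given); each row is the pose to reach, as a shift and turn from the pose commanded when the call began, along the tool's axes at that moment; what a row does not reach only later rows make up. A row lasts 1/10 s, in which the tool goes at most 0.05 m and 8.59 degrees, less where a joint would pass 70% of its speed; a pose out of reach is approached as far as the arm can. The fingers move at their own pace and stop on an object; the grip force is fixed at half the most. Time passes only in rows, so rows that do not move let the fingers close. The tool returns the time, the measured TCP pose, the force, the opening and the grip force at its end. only (a regular expression) keeps the lines of the reply that match it, lines (a string "A,B") keeps lines A to B, and quiet returns only ok. Shift and turn numbers lie between -1 and 1, and a call with a number outside is refused. Input that does not fit is refused with a message, and nothing moves.
- manip.observe(): the state, without advancing time (a new reading comes with each control period).
- manip.get_image(name): name is "side" or "top"; returns a dict with "img" (420x560x3 uint8, red, green, blue), "range_z" (420x560 float32, m along the optical axis (not along the pixel's ray), 0 where there is no reading), "K" (3x3 intrinsics, pixels), "eye" and "rotation" of the camera in the world. Camera axes: x right, y down, z forward; pixel columns grow to the right and rows downward; lengths in m; the calibration is good to about 2 mm. A picture is of the moment at which its call begins.
- manip.finish_job(): hands the job in; it is judged then, once.
The state is a dict: "t": time; "q": joint angles; "joint_velocities": joint speeds; "tau": joint torques, N m; "eef_pos": TCP position; "orientation": TCP orientation; "ft_force": force on the tool from outside, world axes, zero at the start; "wrist_torque": the same for the moment, N m; "opening": opening from 0.0 (shut) to 1.0 (fully open); "finger_force": force on a finger pad.
Only numpy, scipy, OpenCV 4.12 (cv2) and the standard library are available. Lean on these libraries where they do the work, as an engineer would, in place of code of your own. Each camera call takes 0.05 s, during which the arm holds its last target. There are 200 camera calls.

TASK

Get the wooden block ready for drilling in the jig on the bench: with the locking clamp still open, slide the block fully home, flush along the aluminium fence and right up against the clamp's throat (the upright steel face below its jaw). Then press the clamp's upper handle down towards the lower one, past the point where the resistance peaks and gives, so that it snaps over centre and stays locked with its pad gripping the block. Leave the block home, and leave the tape measure and the roll of black tape where they are.

Things in the scene. Friction and masses are not known exactly. Their poses are not given: they have to be found in the camera images.
- jig: Drill-guide jig, fixed on the bench: plywood baseboard (x -45 to +42, y -140 to +65 mm, top, the bed, 15 mm over the bench) with aluminium fence, drill-guide arm and steel plier-type locking clamp with two red handles. Origin at bench height under the throat face. +y runs to the handles, -y to the bed's open end, +x to the fence, -x to the open side nearer the robot, z up.
- stop_face (a point): Middle of the clamp's throat face, the end stop, 20 mm above the bed; axes as the jig's. The face is the plane jig y = 0, 26 mm wide, from the bed to 34 mm above it. The steel clamp foot and body stand behind it (+y).
- fence_face (a point): On the fence's face, jig (30, -45) mm; axes as the jig's. The face is the plane jig x = +30 mm; the fence is 12 mm thick, spans jig y -138 to -4, its top 27 mm above the bed.
- guide_bush (a point): Top of the steel drill bush, jig (0, -68) mm, 62 mm above the bed. Its aluminium arm stands on the fence and reaches over the bed at jig x -14 to +42, y -83 to -53 mm, underside 46 mm and top 56 mm above the bed; the block slides under it.
- home (a point): Fixed in the jig at (0, -45, 15) mm, on the bed; axes as the jig's. The block's origin is here, and its axes along these, when the block is home.
- wood_block: Loose pine block, 60 mm (its x) by 90 mm (its y) by 40 mm high, about 0.12 kg. Origin at the centre of its underside. At first it lies on the bed, long side roughly along the jig's y, 20 to 50 mm short of the throat, slightly askew and off the fence. It slides when pushed.
- clamp_handle (a joint): Angle of the clamp's upper handle, rad: 0 fully open (a return spring holds it), grows as it is pressed down. Moving it takes about 6 N; the pad meets the block near 0.34, the push peaks at 12 to 14 N near 0.5 and fades out at dead centre, about 0.7; then it snaps on by itself to about 0.79 and stays locked. Let go before dead centre it springs open.
- handle_press (a point): Where to press: on top of the upper handle's red end (28 mm wide, 68 mm long), 122 mm from its hinge, jig x = 0, y about +141 mm. Open it is about 137 mm above the bench; it comes almost straight down (jig y changes under 4 mm), gives at about 90 mm and is at 78 mm when locked. Under it is the fixed lower handle, 24 mm wide, 28 to 49 mm above the bench, to jig y +184.
- clamp_pad: Round sprung rubber pad, 25 mm across, under the tip of the clamp's upper jaw; origin at the centre of its lower face. Clamp open: about jig (0, -33) mm, 10 mm over the top of a block on the bed, the jaw above it up to about 105 mm over the bench. Locked, it presses on the block with about 50 N.
- tape_measure: Yellow tape measure standing on the bench beyond the open end of the jig, 39 x 90 x 64 mm high, loose. Origin at the centre of its underside. Bystander.
- black_tape: Roll of black tape lying flat on the bench on the far side of the clamp handles, 60 mm across, 19 mm high, loose. Origin at the centre of its underside. Bystander.

How it is judged (in metres and radians):
On the way, in this order (a step that is already met when the one before it is completed fails the run):
1. the block is home, within 3 mm of the fence and of the throat and square to the fence, with the clamp still open (x of wood_block in the frame of home between -0.003 and 0.003 m and y of wood_block in the frame of home between -0.003 and 0.003 m and angle between the x axis of wood_block and the x axis of home, either way round below 0.04 rad and value of joint clamp_handle below 0.3 rad), for 0.2 s.
2. the clamp has snapped over centre onto the block (value of joint clamp_handle above 0.76 rad and contact force between clamp_pad and wood_block above 30 N), for 0.2 s.
At the end, for the whole second after the job is handed in: The clamp is locked past dead centre (handle above 0.76 rad) with its pad pressing on the block with more than 30 N, and the block lies on the bed within 3 mm of home against fence and throat and within 0.04 rad of square (all of step 2 and x of wood_block in the frame of home between -0.003 and 0.003 m and y of wood_block in the frame of home between -0.003 and 0.003 m and z of wood_block in the frame of home below 0.003 m and angle between the x axis of wood_block and the x axis of home, either way round below 0.04 rad); the robot touches nothing.
It fails at once if the tape measure is pushed more than 20 mm from its place (distance of tape_measure from where it was at the start of the episode above 0.02 m).
It fails at once if the roll of black tape is pushed more than 20 mm from its place (distance of black_tape from where it was at the start of the episode above 0.02 m).
It also fails if it takes over 54 s, if anything falls off the work surface, if the arm or the gripper's body presses on something with over 40 N, if the wrist force passes 120 N, or if a joint passes its speed limit or range.

## Working session

There is one attempt and no reset: what is moved stays moved. The work goes in short steps, Python scripts to look and compute and a tool call to move; the robot and the scene stay as the last step left them, time stands still between calls to the robot, and variables do not carry over. Pictures are saved under pics/ and viewed, at most 10 in all, crops included, and the job is handed in when it is done.

```bash
ls; mkdir -p pics; cat > h.py <<'E'
import numpy as np, cv2
from workcell import manip
def grab(n,tag):
    d=manip.get_image(n); np.savez(f'{tag}.npz',**d)
    cv2.imwrite(f'pics/{tag}.png',cv2.cvtColor(d['img'],cv2.COLOR_RGB2BGR)); return d
def cloud(d):
    K=np.array(d['K']);z=d['range_z'];v,u=np.mgrid[:z.shape[0],:z.shape[1]]
    c=np.stack([(u-K[0,2])/K[0,0]*z,(v-K[1,2])/K[1,1]*z,z],-1)
    P=c@np.array(d['rotation']).T+np.array(d['eye']); P[z==0]=np.nan; return P
def onplane(d,uv,h):
    K=np.array(d['K']);uv=np.atleast_2d(uv).astype(float)
    r=np.c_[(uv-K[:2,2])/K[[0,1],[0,1]],np.ones(len(uv))]@np.array(d['rotation']).T
    e=np.array(d['eye']); return e+r*((h-e[2])/r[:,2])[:,None]
E
python3 - <<'E'
from h import *
for n in ['top','side']:
    d=grab(n,n+'0'); print(n,d['K'],d['eye'],d['rotation'],(d['range_z']>0).mean())
o=manip.observe(); print(o)
E
```

```text
pics
workcell.py
top [[410.62110731   0.         272.4072508 ]
 [  0.         410.62110731 209.40597773]
 [  0.           0.           1.        ]] [0.4106566 0.2113143 0.9618668] [-175.72249597    1.14919465  -91.49154735] 0.9959736394557823
side [[458.36192664   0.         268.9349626 ]
 [  0.         458.36192664 210.67558362]
 [  0.           0.           1.        ]] [ 0.10207012 -0.43825699  0.51186897] [-118.32675159   -1.05316587  -29.14874646] 0.9960586734693877
{'t': 0.1, 'q': array([-73.89979574,  36.05123166,   2.20272884,  86.98789839,
        -1.54674457,  57.08297953,  -1.14741802]), 'joint_velocities': array([-0.02804456, -0.07171276, -0.13682   , -0.16633059, -0.13371188,
       -0.08809593, -0.03680698]), 'tau': array([ 3.58152633e-03, -5.50783432e+01,  1.14745595e+00, -1.87114120e+01,
       -5.22213872e-02,  1.92471599e-02,  2.34843543e-05]), 'eef_pos': array([0.22070756, 0.61077722, 0.20468628]), 'orientation': array([-1.79907566e+02,  9.43395657e-04,  1.60128414e+02]), 'ft_force': array([-0.23263984,  0.2319519 , -0.21860818]), 'wrist_torque': array([ 0.05959003,  0.01054923, -0.03993711]), 'finger_force': 0.0, 'opening': 1.0001847096513499}
```

```bash
sed -i "s/^def grab/from scipy.spatial.transform import Rotation as Ro\ndef grab/; s/d=manip.get_image(n);/d=dict(manip.get_image(n)); d['rotation']=Ro.from_euler('xyz',d['rotation'],degrees=True).as_matrix();/" h.py
python3 - <<'E'
from h import *
for n in ['top','side']: grab(n,n+'1')
E
```

```text
(no output)
```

View pics/top0.png

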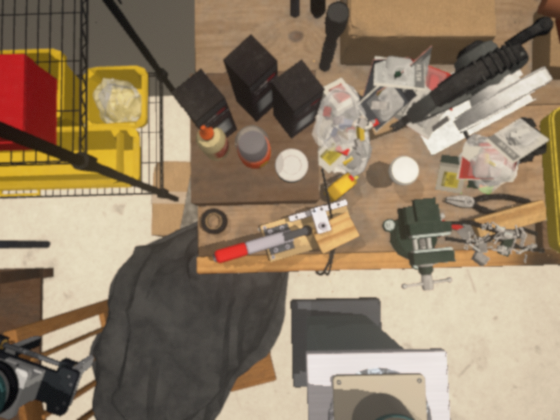

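View pics/side0.png

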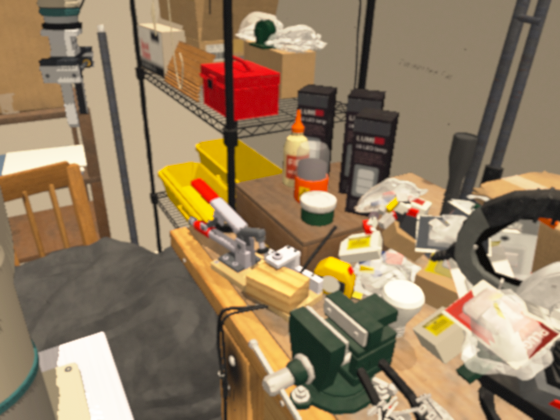

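```bash
python3 - <<'E'
from h import *
a=cv2.imread('pics/top0.png')[165:275,190:370]; b=cv2.imread('pics/side0.png')[170:320,170:370]
cv2.imwrite('pics/c1.png',cv2.resize(a,None,fx=4.4,fy=4.4,interpolation=cv2.INTER_CUBIC))
cv2.imwrite('pics/c2.png',cv2.resize(b,None,fx=4,fy=4,interpolation=cv2.INTER_CUBIC))
d=np.load('top1.npz');P=cloud(d)
for u,v in [(205,250),(240,200),(230,253),(318,220),(340,232),(213,208),(342,183),(300,212),(425,235),(300,235),(380,215)]: print(u,v,P[v,u].round(3))
d=np.load('side1.npz');P=cloud(d)
for u,v in [(280,278),(205,190),(285,255),(335,270),(205,225),(345,250)]: print(u,v,P[v,u].round(3))
E
```

```text
205 250 [0.392 0.389 0.   ]
240 200 [0.499 0.296 0.084]
230 253 [0.387 0.314 0.132]
318 220 [0.452 0.129 0.071]
340 232 [0.425 0.08  0.053]
213 208 [0.489 0.366 0.019]
342 183 [0.533 0.072 0.058]
300 212 [ 0.475  0.164 -0.002]
425 235 [ 0.413 -0.083  0.116]
300 235 [0.42  0.171 0.101]
380 215 [ 0.463 -0.022 -0.001]
280 278 [0.424 0.085 0.055]
205 190 [0.384 0.302 0.132]
285 255 [0.453 0.118 0.072]
335 270 [0.517 0.058 0.057]
205 225 [0.381 0.304 0.055]
345 250 [0.569 0.099 0.058]
```

View pics/c1.png

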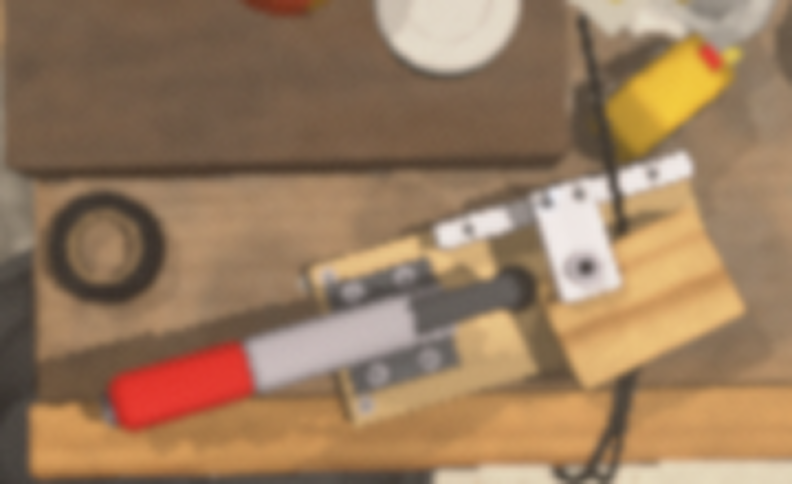

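View pics/c2.png

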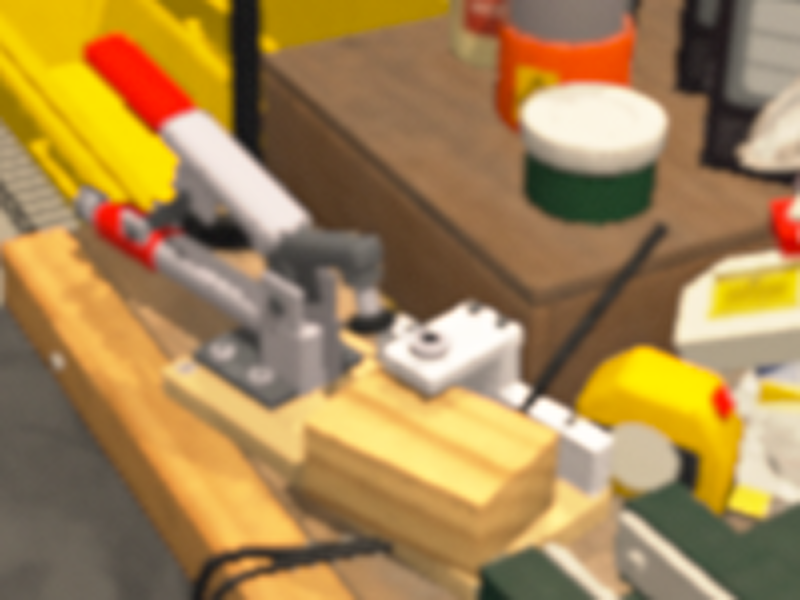

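```bash
python3 - <<'E'
from h import *
d=np.load('top1.npz');P=cloud(d);im=d['img'];hsv=cv2.cvtColor(im,cv2.COLOR_RGB2HSV)
H,S,V=[hsv[...,i].astype(int) for i in range(3)]
box=np.zeros(H.shape,bool);box[165:275,190:370]=1
z=P[...,2]
def rep(n,m,h,plane=True):
    m=(m&box).astype(np.uint8); k,l,st,c=cv2.connectedComponentsWithStats(m)
    i=1+np.argmax(st[1:,4]); cs,_=cv2.findContours((l==i).astype(np.uint8),0,1); c=max(cs,key=cv2.contourArea)[:,0]
    zz=np.nanmedian(z[l==i]); q=onplane(d,c,h)[:,:2]
    r=cv2.minAreaRect((q*1000).astype(np.float32)); print(n,st[i,4],'z',zz.round(4),'rect mm',np.round(r[0],1),np.round(r[1],1),round(r[2],1)); print(cv2.boxPoints(r).round(1).tolist())
    return l==i,r
rep('red',((H<8)|(H>172))&(S>150)&(V>120),.13)
lo=(S<40)&(V>150)
rep('fence',lo&(z<.05)&(z>.03),.042)
fm=lo&box&(z<.05)&(z>.03); q=onplane(d,np.argwhere(fm)[:,::-1],.042)[:,:2]*1000
r=cv2.minAreaRect(q.astype(np.float32));print('fence all',fm.sum(),r,cv2.boxPoints(r).round(1).tolist())
rep('arm',lo&(z>.06)&(z<.09),.071)
rep('block',(H>8)&(H<30)&(S>60)&(z>.045)&(z<.065),.055)
rep('yellow',(H>20)&(H<32)&(S>150)&(z>.03),.06)
rep('black',(V<90)&(z>.008)&(z<.03)&(np.arange(560)[None]<240),.019)
m=box&(H>8)&(H<30)&(S>60)&(z>.008)&(z<.022); print('bed z',np.nanmedian(z[m]),m.sum())
# rod
m=box&(V<70)&(z>.02); 
for v,u in np.argwhere(m)[::12]: 
    if 315<u<345 and v<220: print('rod',u,v,P[v,u].round(3))
E
```

```text
red 433 z 0.1321 rect mm [388.6 313.5] [28.  64.5] 14.4
[[367.0, 341.29998779296875], [383.1000061035156, 278.79998779296875], [410.20001220703125, 285.79998779296875], [394.1000061035156, 348.29998779296875]]
fence 93 z 0.0411 rect mm [463.2 170.9] [11.7 41.2] 14.4
[[452.3999938964844, 189.39999389648438], [462.70001220703125, 149.5], [474.0, 152.39999389648438], [463.79998779296875, 192.39999389648438]]
fence all 238 ((506.1181945800781, 95.5887680053711), (72.3552017211914, 205.5780029296875), 44.017574310302734) [[408.70001220703125, 144.39999389648438], [551.5, -3.5], [603.5999755859375, 46.79999923706055], [460.70001220703125, 194.60000610351562]]
arm 331 z 0.0707 rect mm [454.  124.1] [54.1 30.2] 16.4
[[423.70001220703125, 131.0], [432.20001220703125, 102.0], [484.20001220703125, 117.30000305175781], [475.70001220703125, 146.1999969482422]]
block 985 z 0.0543 rect mm [424.9  92.6] [58.7 90. ] 24.9
[[379.29998779296875, 121.0999984741211], [417.20001220703125, 39.400001525878906], [470.5, 64.19999694824219], [432.5, 145.8000030517578]]
yellow 339 z 0.0577 rect mm [525.9  75.9] [30.3 64. ] 36.3
[[494.70001220703125, 92.80000305175781], [532.5999755859375, 41.099998474121094], [557.0999755859375, 59.099998474121094], [519.2000122070312, 110.69999694824219]]
black 257 z 0.0184 rect mm [458.7 364.9] [58.  55.4] 88.5
[[430.20001220703125, 336.6000061035156], [485.6000061035156, 335.20001220703125], [487.1000061035156, 393.1000061035156], [431.79998779296875, 394.6000061035156]]
bed z 0.01505482197822916 1535
```

The top view shows the jig, with its handle end at px (230,253), drill arm at (322,222), block at (340,232), tape measure at (342,183) and black tape at (213,220). The side view shows the clamp open and the block askew under the drill arm. I'll refine the jig frame, check it against the side view, and check the obstacles.

```bash
cat >> h.py <<'E'
YAW=15.05; ORG=np.array([.4229,.1862])
def J(x,y):
    c,s=np.cos(np.radians(YAW)),np.sin(np.radians(YAW)); return ORG+np.array([[c,-s],[s,c]])@np.array([x,y])/1000
def toj(p):
    c,s=np.cos(np.radians(YAW)),np.sin(np.radians(YAW)); return (np.atleast_2d(p)[:,:2]-ORG)@np.array([[c,-s],[s,c]])*1000
def go(x,y,z,yaw):
    o=manip.observe(); R=Ro.from_euler('xyz',o['orientation'],degrees=True)
    dy=(yaw-o['orientation'][2]+180)%360-180
    print('t',o['t'],'shift',R.inv().apply(np.array([x,y,z])-o['eef_pos']).round(4),'turn',round(-dy,1))
E
python3 - <<'E'
from h import *
for n in ['top','side']:
    d=np.load(n+'1.npz');P=cloud(d);hsv=cv2.cvtColor(d['img'],cv2.COLOR_RGB2HSV).astype(int);H,S,V=hsv[...,0],hsv[...,1],hsv[...,2]
    j=toj(P.reshape(-1,3)).reshape(P.shape[:2]+(2,));x,y,z=j[...,0],j[...,1],P[...,2]*1000
    f=(x>20)&(x<52)&(y>-150)&(y<5)&(z>35)&(z<47)&(S<60)
    a,b=np.polyfit(y[f],x[f],1);print(n,'fence',f.sum(),'slope deg',np.degrees(a).round(2),'x mid at y-71',(a*-71+b).round(1),'z',np.median(z[f]).round(1),'x',np.percentile(x[f],[3,97]).round(1),'y',np.percentile(y[f],[1,99]).round(1))
    m=(abs(y+68)<13)&(x>-12)&(x<40)&(z>60)&(z<90)&(S<70);print(' arm',m.sum(),np.median(z[m]).round(1),np.percentile(x[m],[2,98]).round(1))
    r=((H<8)|(H>172))&(S>130)&(V>100)&(abs(x)<40)&(y>60)&(y<200)&(z>100)
    print(' red',np.median(x[r]).round(1),np.percentile(y[r],[1,99]).round(1),'z@141',z[r&(abs(y-141)<5)&(abs(x)<6)].mean().round(1),'slope',np.degrees(np.polyfit(y[r],x[r],1)[0]).round(1))
    b=(H>8)&(H<30)&(S>60)&(z>48)&(z<62)&(abs(x)<80)&(y<-20)&(y>-160)
    q=np.c_[x,y][:0]; pts=np.stack([x[b],y[b]],1).astype(np.float32); print(' block',b.sum(),np.median(z[b]).round(1),cv2.minAreaRect(pts))
    for lo,hi in [(-330,-250),(-250,-200),(-200,-150)]:
        m=(y>lo)&(y<hi)&(abs(x)<110); print(' vise y',lo,hi,'zmax',np.nanmax(z[m]).round(0),np.percentile(z[m],95).round(0))
go(*J(-13,-115),.15,114.9)
E
```

```text
top fence 232 slope deg 0.15 x mid at y-71 34.9 z 41.3 x [29.3 40.7] y [-136.6   -5.6]
 arm 287 71.0 [-10.9  38.7]
 red -0.4 [100.7 161.8] z@141 136.3 slope 0.4
 block 1268 54.6 ((11.581626892089844, -102.59233093261719), (135.06861877441406, 119.40120697021484), 2.9886224269866943)
 vise y -330 -250 zmax 124.0 121.0
 vise y -250 -200 zmax 125.0 119.0
 vise y -200 -150 zmax 137.0 47.0
side fence 274 slope deg -2.73 x mid at y-71 30.4 z 41.8 x [25.7 49.8] y [-140.8  -10.2]
 arm 252 71.8 [-11.4  37.3]
 red -7.6 [100.  153.9] z@141 136.7 slope 0.5
 block 1867 55.4 ((13.814380645751953, -101.46505737304688), (136.35455322265625, 138.0238494873047), 11.238239288330078)
 vise y -330 -250 zmax 124.0 122.0
 vise y -250 -200 zmax 123.0 122.0
 vise y -200 -150 zmax 147.0 56.0
t 0.2 shift [-0.3896 -0.4324  0.0554] turn 45.2
```

The manual's scale: shifts go in shares of 0.5 m and turns go in shares of 360 degrees. Converting my numbers, -0.4324 m / 0.5 = -0.8648, -0.14 m / 0.5 = -0.28, 45.2 degrees / 360 = 0.1256.

```bash
python3 - <<'E'
from h import *
for n in ['top','side']:
    d=np.load(n+'1.npz');P=cloud(d);j=toj(P.reshape(-1,3)).reshape(P.shape[:2]+(2,));x,y,z=j[...,0],j[...,1],P[...,2]*1000
    m=(y>-260)&(y<-30)&(abs(x)<140)&(z>100)
    for lo in range(-260,-30,20):
        k=m&(y>lo)&(y<=lo+20)
        if k.sum(): print(n,lo,k.sum(),'x',x[k].min().round(),x[k].max().round(),'z',z[k].max().round())
E
```

```text
top -260 341 x -139.0 -12.0 z 124.0
top -240 282 x -135.0 -48.0 z 125.0
top -220 32 x -131.0 -112.0 z 124.0
top -200 12 x 103.0 140.0 z 163.0
top -180 79 x 105.0 140.0 z 164.0
top -160 82 x 125.0 140.0 z 149.0
top -140 19 x 133.0 140.0 z 140.0
top -120 3 x 111.0 115.0 z 102.0
top -100 4 x 105.0 114.0 z 103.0
top -80 55 x 114.0 140.0 z 128.0
top -60 164 x 103.0 140.0 z 128.0
top -40 91 x -3.0 140.0 z 127.0
side -260 747 x -140.0 -10.0 z 125.0
side -240 540 x -138.0 -50.0 z 124.0
side -220 41 x -134.0 -117.0 z 124.0
side -200 34 x 102.0 139.0 z 164.0
side -180 108 x 101.0 140.0 z 166.0
side -160 114 x 122.0 140.0 z 150.0
side -140 15 x 133.0 140.0 z 139.0
side -120 3 x 107.0 111.0 z 102.0
side -100 3 x 109.0 113.0 z 101.0
side -80 183 x 108.0 140.0 z 127.0
side -60 222 x 100.0 139.0 z 127.0
side -40 101 x -7.0 140.0 z 127.0
```

Call:
nudge_tcp --increments '[{"trans": [-0.1,-0.1,0],"spin": 0.0222,"jaw": 1},{"trans": [-0.2,-0.2,0],"spin": 0.0444,"jaw": 1},{"trans": [-0.28,-0.28,0],"spin": 0.0667,"jaw": 1},{"trans": [-0.36,-0.38,0],"spin": 0.0889,"jaw": 1},{"trans": [-0.44,-0.48,0],"spin": 0.1111,"jaw": 1},{"trans": [-0.52,-0.56,0],"spin": 0.1256,"jaw": 1},{"trans": [-0.6,-0.64,0],"spin": 0.1256,"jaw": 1},{"trans": [-0.68,-0.74,0],"spin": 0.1256,"jaw": 1},{"trans": [-0.78,-0.8648,0],"spin": 0.1256,"jaw": 1},{"trans": [-0.78,-0.8648,0.04],"spin": 0.1256,"jaw": 1}]'

```text
t: 1.2
eef_pos: [0.4129, 0.1486, 0.1987]
orientation: [179.9, -0.0, 114.9]
ft_force: [1.3, -0.0, -0.6]
opening: 1.004
finger_force: 0.0
```

```bash
python3 - <<'E'
from h import *
p=np.array([.4249,.0926]); a=np.radians(24.9); q=p-.030*np.array([-np.sin(a),np.cos(a)]); print(q,toj(q),toj(p))
go(*q,.045,114.9)
E
```

```text
[0.43753107 0.06538868] [[ -17.24087143 -120.46657559]] [[-22.37295238 -90.90880596]]
t 1.2 shift [-0.0858 -0.0131  0.1536] turn 0.0
```

To row units: 0.1535 m / 0.5 = 0.307, 0.148 m / 0.5 = 0.296.

Call:
nudge_tcp --increments '[{"trans": [-0.09,-0.026,0.04],"jaw": 1},{"trans": [-0.17,-0.026,0.08],"jaw": 1},{"trans": [-0.172,-0.026,0.17],"jaw": 1},{"trans": [-0.172,-0.026,0.25],"jaw": 1},{"trans": [-0.172,-0.026,0.296],"jaw": 1},{"trans": [-0.172,-0.026,0.307],"jaw": 1},{"trans": [-0.172,-0.026,0.307],"jaw": 1}]'

```text
t: 1.9
eef_pos: [0.4359, 0.0665, 0.0442]
orientation: [-179.9, -0.0, 114.9]
ft_force: [-0.4, 0.3, 0.1]
opening: 0.999
finger_force: 0.0
```

```bash
python3 - <<'E'
from h import *
q=[.43753,.06539]
go(*q,.045,114.9)
a=grab('top','g1')['img'][165:275,250:400]; b=grab('side','g1s')['img'][170:320,200:400]
cv2.imwrite('pics/g1c.png',cv2.cvtColor(np.hstack([cv2.resize(a,(400,293)),cv2.resize(b,(400,293))]),cv2.COLOR_RGB2BGR))
E
```

```text
t 1.9 shift [-0.0017  0.001  -0.0008] turn 0.0
```

View pics/g1c.png

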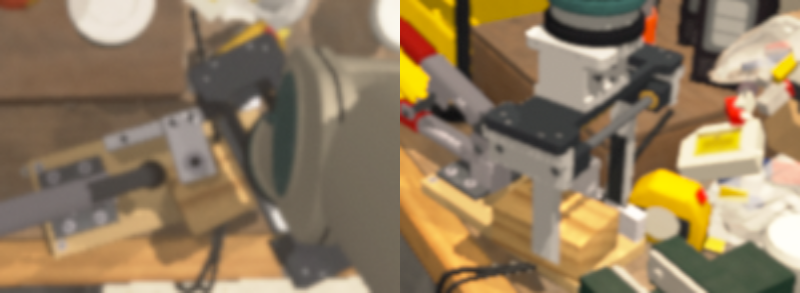

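The fingers straddle the block, one each side at about (545,230) and (620,150) in the crop, clear of the fence. Closing now.

Call:
nudge_tcp --increments '[{"jaw": 0.5},{"jaw": 0.5},{"jaw": 0.5},{"jaw": 0.5},{"jaw": 0.5},{"jaw": 0.5}]'

```text
t: 2.6
eef_pos: [0.4364, 0.0667, 0.0447]
orientation: [180.0, -0.0, 114.9]
ft_force: [-0.2, 0.9, 4.5]
opening: 0.632
finger_force: 30.0
```

```bash
python3 - <<'E'
from h import *
go(*J(-6,-108),.045,105.05);go(*J(0,-98),.045,105.05)
E
```

```text
t 2.6 shift [ 0.0087  0.0137 -0.0003] turn 9.9
t 2.6 shift [ 0.0175  0.0213 -0.0003] turn 9.9
```

To row units: 0.0213 m / 0.5 = 0.0426, 0.021 m / 0.5 = 0.042, 9.9 degrees / 360 = 0.0275.

Call:
nudge_tcp --increments '[{"trans": [0.006,0.01,0],"spin": 0.0083,"jaw": 0.5},{"trans": [0.012,0.018,0],"spin": 0.0181,"jaw": 0.5},{"trans": [0.018,0.0274,0],"spin": 0.0275,"jaw": 0.5},{"trans": [0.024,0.032,0],"spin": 0.0275,"jaw": 0.5},{"trans": [0.03,0.038,0],"spin": 0.0275,"jaw": 0.5},{"trans": [0.035,0.042,0],"spin": 0.0275,"jaw": 0.5},{"trans": [0.035,0.0426,0],"spin": 0.0275,"jaw": 0.5}]'

```text
t: 3.3
eef_pos: [0.4477, 0.0898, 0.0448]
orientation: [-179.9, 0.1, 105.0]
ft_force: [-2.5, -4.7, 7.0]
opening: 0.634
finger_force: 30.0
```

```bash
python3 - <<'E'
from h import *
o=manip.observe();print(toj(o['eef_pos']))
d=grab('top','g2');P=cloud(d);j=toj(P.reshape(-1,3)).reshape(P.shape[:2]+(2,));x,y,z=j[...,0],j[...,1],P[...,2]*1000
m=(z>50)&(z<60)&(x<-10)&(x>-50)&(y>-130)&(y<-5)
for yy in range(-110,-10,10):
    k=m&(abs(y-yy)<5); print(yy,k.sum(),x[k].min().round(1) if k.any() else '')
E
```

```text
[[ -1.10415297 -99.479988  ]]
-110 0 
-100 0 
-90 0 
-80 25 -30.3
-70 33 -30.7
-60 33 -30.4
-50 41 -30.5
-40 37 -30.2
-30 33 -30.3
-20 0
```

To row units: -0.075 m / 0.5 = -0.15, -0.04 m / 0.5 = -0.08.

Call:
nudge_tcp --increments '[{"jaw": 1},{"jaw": 1},{"jaw": 1},{"jaw": 1},{"trans": [0,0,-0.08],"jaw": 1},{"trans": [0,0,-0.15],"jaw": 0},{"trans": [0,0,-0.15],"jaw": 0},{"trans": [-0.08,0,-0.15],"jaw": 0},{"trans": [-0.08,0,-0.15],"jaw": 0},{"trans": [-0.08,0,-0.15],"jaw": 0}]'

```text
t: 4.35
eef_pos: [0.4583, 0.0523, 0.119]
orientation: [-180.0, -0.0, 104.9]
ft_force: [-0.5, 0.6, 0.2]
opening: 0.612
finger_force: 0.0
```

```bash
python3 - <<'E'
from h import *
o=manip.observe();print(toj(o['eef_pos']))
go(*J(0.5,-140),.032,105.05)
d=grab('top','g3');P=cloud(d);j=toj(P.reshape(-1,3)).reshape(P.shape[:2]+(2,));x,y,z=j[...,0],j[...,1],P[...,2]*1000
m=(z>50)&(z<60)&(x<-10)&(x>-50)&(y>-130)&(y<-5)
for yy in range(-110,-10,10):
    k=m&(abs(y-yy)<5); print(yy,k.sum(),x[k].min().round(1) if k.any() else '')
E
```

```text
[[  -0.6238793  -138.53284084]]
t 4.35 shift [-0.0015  0.0012  0.087 ] turn -0.1
-110 42 -30.7
-100 43 -30.5
-90 44 -30.7
-80 31 -30.3
-70 34 -30.8
-60 31 -30.3
-50 41 -30.6
-40 40 -30.8
-30 32 -30.3
-20 0
```

To row units: 0.087 m / 0.5 = 0.174, 0.08 m / 0.5 = 0.16.

Call:
nudge_tcp --increments '[{"jaw": 0},{"jaw": 0},{"jaw": 0},{"jaw": 0},{"trans": [0,0.002,0],"jaw": 0},{"trans": [-0.002,0.002,0.08],"jaw": 0},{"trans": [-0.002,0.002,0.16],"jaw": 0},{"trans": [-0.002,0.002,0.174],"jaw": 0},{"trans": [-0.002,0.002,0.174],"jaw": 0}]'

```text
t: 5.3
eef_pos: [0.4589, 0.0519, 0.0319]
orientation: [-179.8, -0.0, 105.0]
ft_force: [-0.2, 1.0, 0.3]
opening: 0.007
finger_force: 0.0
```

Call:
nudge_tcp --increments '[{"trans": [0.012,0,0],"jaw": 0},{"trans": [0.024,0,0],"jaw": 0},{"trans": [0.032,0,0],"jaw": 0},{"trans": [0.04,0,0],"jaw": 0},{"trans": [0.048,0,0],"jaw": 0},{"trans": [0.056,0,0],"jaw": 0},{"trans": [0.064,0,0],"jaw": 0},{"trans": [0.07,0,0],"jaw": 0},{"trans": [0.074,0,0],"jaw": 0},{"trans": [0.074,0,0],"jaw": 0}]'

```text
t: 6.3
eef_pos: [0.4499, 0.0884, 0.0324]
orientation: [-180.0, -0.0, 105.1]
ft_force: [0.8, 0.7, 0.5]
opening: 0.003
finger_force: 0.0
```

```bash
python3 - <<'E'
from h import *
o=manip.observe();print(toj(o['eef_pos']))
E
```

```text
[[   0.6705002  -101.48228537]]
```

To row units: 0.003 m / 0.5 = 0.006, 0.002 m / 0.5 = 0.004.

Call:
nudge_tcp --increments '[{"trans": [0.002,0,0],"jaw": 0},{"trans": [0.004,0,0],"jaw": 0},{"trans": [0.006,0,0],"jaw": 0},{"trans": [0.006,0,0],"jaw": 0}]'

```text
t: 6.7
eef_pos: [0.4496, 0.0897, 0.0325]
orientation: [180.0, 0.1, 105.0]
ft_force: [0.2, -4.3, -0.2]
opening: 0.007
finger_force: 2.4
```

```bash
python3 - <<'E'
from h import *
o=manip.observe();print(toj(o['eef_pos']))
d=grab('side','g4s');d=grab('top','g4');P=cloud(d);j=toj(P.reshape(-1,3)).reshape(P.shape[:2]+(2,));x,y,z=j[...,0],j[...,1],P[...,2]*1000
m=(z>50)&(z<60)&(x<-10)&(x>-50)&(y>-130)&(y<15)
for yy in range(-100,10,10):
    k=m&(abs(y-yy)<5); print(yy,k.sum(),x[k].min().round(1) if k.any() else '')
k=m&(x<-15)&(x>-29);print('lead y',np.percentile(y[k],[95,98,100]))
E
```

```text
[[   0.7549791  -100.17126536]]
-100 0 
-90 0 
-80 12 -31.7
-70 34 -31.4
-60 36 -31.9
-50 44 -31.4
-40 42 -31.6
-30 40 -31.8
-20 46 -31.7
-10 44 -31.2
0 21 -30.5
lead y [-4.41201444 -1.94588992 -0.41716813]
```

To row units: 0.002 m / 0.5 = 0.004, 0.001 m / 0.5 = 0.002.

Call:
nudge_tcp --increments '[{"trans": [0.002,0,0],"jaw": 0},{"trans": [0.004,0,0],"jaw": 0},{"trans": [0.004,0,0],"jaw": 0}]'

```text
t: 7.1
eef_pos: [0.4497, 0.0897, 0.0326]
orientation: [179.9, 0.2, 104.9]
ft_force: [1.5, -8.9, -0.6]
opening: 0.005
finger_force: 4.9
```

```bash
python3 - <<'E'
from h import *
o=manip.observe();print(toj(o['eef_pos']))
d=grab('top','g5');P=cloud(d);j=toj(P.reshape(-1,3)).reshape(P.shape[:2]+(2,));x,y,z=j[...,0],j[...,1],P[...,2]*1000
m=(z>50)&(z<60)&(x<-15)&(x>-29)&(y>-130)&(y<15)
print('lead y',np.percentile(y[m],[95,98,100]))
E
```

```text
[[   0.8726392  -100.13346388]]
lead y [-4.40768856 -1.94444258 -0.33030092]
```

To row units: -0.08 m / 0.5 = -0.16, -0.06 m / 0.5 = -0.12.

```bash
python3 - <<'E'
from h import *
print(J(-62,-52),np.hypot(*J(-62,-52)),np.hypot(*J(-45,-52)))
go(*J(-62,-52),.033,105.05)
E
```

```text
[0.37652904 0.11988458] 0.39515368345155316 0.41213676026725
t 7.15 shift [ 0.0479 -0.063  -0.0006] turn -0.2
```

Call:
nudge_tcp --increments '[{"trans": [-0.024,0,0],"jaw": 0},{"trans": [-0.024,0,-0.08],"jaw": 0},{"trans": [-0.024,0,-0.16],"jaw": 0},{"trans": [-0.024,-0.06,-0.16],"jaw": 0},{"trans": [0.02,-0.12,-0.16],"jaw": 0},{"trans": [0.09,-0.12,-0.16],"jaw": 0},{"trans": [0.09,-0.12,-0.16],"jaw": 0}]'

```text
t: 7.85
eef_pos: [0.3771, 0.1248, 0.1126]
orientation: [-179.9, -0.2, 105.4]
ft_force: [1.2, -0.5, 0.4]
opening: 0.005
finger_force: 0.0
```

```bash
python3 - <<'E'
from h import *
o=manip.observe();print(toj(o['eef_pos']))
go(*J(-62,-52),.033,105.05)
E
```

```text
[[-60.12093461 -47.36790024]]
t 7.85 shift [-0.0049 -0.0018  0.0796] turn 0.4
```

To row units: 0.0796 m / 0.5 = 0.1592, 0.075 m / 0.5 = 0.15.

Call:
nudge_tcp --increments '[{"trans": [-0.006,0,0.08],"jaw": 0},{"trans": [-0.006,0,0.15],"jaw": 0},{"trans": [-0.006,0,0.1592],"jaw": 0},{"trans": [-0.006,0,0.1592],"jaw": 0}]'

```text
t: 8.25
eef_pos: [0.3792, 0.1173, 0.0314]
orientation: [-179.8, 0.0, 105.0]
ft_force: [0.2, 0.2, -0.5]
opening: 0.004
finger_force: 0.0
```

Call:
nudge_tcp --increments '[{"trans": [0,0.012,0],"jaw": 0},{"trans": [0,0.02,0],"jaw": 0},{"trans": [0,0.026,0],"jaw": 0},{"trans": [0,0.03,0],"jaw": 0},{"trans": [0,0.034,0],"jaw": 0},{"trans": [0,0.034,0],"jaw": 0}]'

```text
t: 8.85
eef_pos: [0.395, 0.1221, 0.033]
orientation: [-179.9, -0.1, 105.0]
ft_force: [-4.1, -1.1, 4.0]
opening: 0.005
finger_force: 2.1
```

```bash
python3 - <<'E'
from h import *
o=manip.observe();print(toj(o['eef_pos']))
E
```

```text
[[-43.59045255 -54.70058741]]
```

To row units: 0.003 m / 0.5 = 0.006, 0.002 m / 0.5 = 0.004.

Call:
nudge_tcp --increments '[{"trans": [0,0.002,0],"jaw": 0},{"trans": [0,0.004,0],"jaw": 0},{"trans": [0,0.006,0],"jaw": 0},{"trans": [0,0.006,0],"jaw": 0}]'

```text
t: 9.25
eef_pos: [0.3949, 0.1222, 0.0327]
orientation: [-179.6, -0.1, 105.0]
ft_force: [-8.9, -2.4, 7.5]
opening: 0.005
finger_force: 4.6
```

```bash
python3 - <<'E'
from h import *
o=manip.observe();print(toj(o['eef_pos']))
E
```

```text
[[-43.6160563  -54.55322516]]
```

Call:
nudge_tcp --increments '[{"trans": [0,-0.008,0],"jaw": 0},{"trans": [0,-0.024,0],"jaw": 0},{"trans": [0,-0.024,-0.1],"jaw": 0},{"trans": [0,-0.024,-0.2],"jaw": 0},{"trans": [0,-0.024,-0.28],"jaw": 0},{"trans": [0,-0.024,-0.28],"jaw": 0}]'

```text
t: 9.85
eef_pos: [0.3916, 0.1209, 0.1768]
orientation: [179.4, -0.1, 105.1]
ft_force: [0.8, 0.7, -0.7]
opening: 0.004
finger_force: 0.0
```

```bash
python3 - <<'E'
from h import *
go(*J(0,141),.165,105.05)
d=grab('side','g6s');d=grab('top','g6');P=cloud(d);j=toj(P.reshape(-1,3)).reshape(P.shape[:2]+(2,));x,y,z=j[...,0],j[...,1],P[...,2]*1000
m=(z>50)&(z<60)&(x<-10)&(x>-50)&(y>-130)&(y<15)
for yy in range(-90,10,10):
    k=m&(abs(y-yy)<5); print(yy,k.sum(),x[k].min().round(1) if k.any() else '')
k=m&(x<-15)&(x>-29);print('lead y',np.percentile(y[k],[95,98,100]))
a=d['img'][165:275,190:370]; b=np.load('g6s.npz')['img'][170:320,170:370]
cv2.imwrite('pics/g6c.png',cv2.cvtColor(np.vstack([cv2.resize(a,(490,300),interpolation=2),cv2.resize(b,(490,300),interpolation=2)]),cv2.COLOR_RGB2BGR))
E
```

```text
t 9.85 shift [0.1959 0.0472 0.0126] turn 0.0
-90 0 
-80 1 -17.3
-70 16 -23.8
-60 0 
-50 0 
-40 37 -30.8
-30 39 -30.6
-20 44 -30.8
-10 43 -30.5
0 20 -30.7
lead y [-3.3993845  -1.7854997  -1.03627763]
```

View pics/g6c.png

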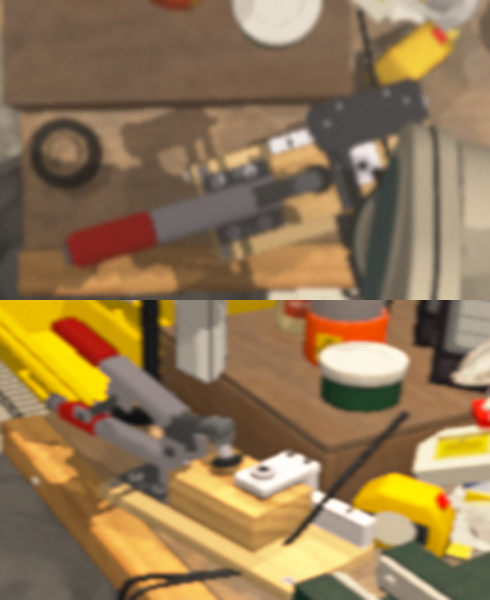

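The block sits against both the fence and the throat, with its edge at jig x -30.7 and its lead edge at about -1, and the clamp is open. Next is the handle press.

To row units: 0.196 m / 0.5 = 0.392, 0.08 m / 0.5 = 0.16.

Call:
nudge_tcp --increments '[{"trans": [0.08,0.0944,0],"jaw": 0},{"trans": [0.16,0.0944,0],"jaw": 0},{"trans": [0.24,0.0944,0],"jaw": 0},{"trans": [0.32,0.0944,0],"jaw": 0},{"trans": [0.392,0.0944,0],"jaw": 0},{"trans": [0.392,0.0944,0],"jaw": 0},{"trans": [0.392,0.0944,0],"jaw": 0}]'

```text
t: 10.65
eef_pos: [0.3817, 0.3212, 0.1712]
orientation: [-179.9, 0.1, 105.1]
ft_force: [-0.1, -0.5, -0.5]
opening: 0.005
finger_force: 0.0
```

```bash
python3 - <<'E'
from h import *
go(*J(0,141),.141,105.05)
o=manip.observe();print(toj(o['eef_pos']))
E
```

```text
t 10.65 shift [-0.      0.0048  0.0302] turn 0.1
[[ -4.7546511  141.05524131]]
```

To row units: 0.06 m / 0.5 = 0.12, 0.054 m / 0.5 = 0.108.

Call:
nudge_tcp --increments '[{"trans": [0,0.0096,0],"jaw": 0},{"trans": [0,0.0096,0.04],"jaw": 0},{"trans": [0,0.0096,0.06],"jaw": 0},{"trans": [0,0.0096,0.072],"jaw": 0},{"trans": [0,0.0096,0.084],"jaw": 0},{"trans": [0,0.0096,0.096],"jaw": 0},{"trans": [0,0.0096,0.108],"jaw": 0},{"trans": [0,0.0096,0.12],"jaw": 0},{"trans": [0,0.0096,0.12],"jaw": 0}]'

```text
t: 11.55
eef_pos: [0.3868, 0.3238, 0.1134]
orientation: [-180.0, -0.2, 105.0]
ft_force: [-3.1, 2.6, 9.7]
opening: 0.007
finger_force: 4.8
```

Call:
nudge_tcp --increments '[{"trans": [0,0,0.01],"jaw": 0},{"trans": [0,0,0.02],"jaw": 0},{"trans": [0,0,0.028],"jaw": 0},{"trans": [0,0,0.036],"jaw": 0},{"trans": [0,0,0.044],"jaw": 0},{"trans": [0,0,0.05],"jaw": 0},{"trans": [0,0,0.056],"jaw": 0},{"trans": [0,0,0.06],"jaw": 0},{"trans": [0,0,0.06],"jaw": 0}]'

```text
t: 12.45
eef_pos: [0.3872, 0.322, 0.0825]
orientation: [-180.0, 0.0, 105.0]
ft_force: [-0.0, 0.6, -0.6]
opening: -0.001
finger_force: 0.0
```

```bash
python3 - <<'E'
from h import *
o=manip.observe();print(toj(o['eef_pos']))
E
```

```text
[[  0.81360593 140.36191861]]
```

To row units: 0.12 m / 0.5 = 0.24, -0.11 m / 0.5 = -0.22.

Call:
nudge_tcp --increments '[{"trans": [0,0,-0.06],"jaw": 0},{"trans": [0,0,-0.14],"jaw": 0},{"trans": [0,0,-0.22],"jaw": 0},{"trans": [0.08,0,-0.22],"jaw": 0},{"trans": [0.16,0,-0.22],"jaw": 0},{"trans": [0.24,0,-0.22],"jaw": 0},{"trans": [0.24,0,-0.22],"jaw": 0}]'

```text
t: 13.15
eef_pos: [0.3531, 0.4445, 0.1921]
orientation: [-180.0, -0.1, 105.5]
ft_force: [-0.6, -0.3, -0.8]
opening: 0.003
finger_force: 0.0
```

```bash
python3 - <<'E'
from h import *
d=grab('side','g7s');Q=cloud(d);d=grab('top','g7');P=cloud(d);j=toj(P.reshape(-1,3)).reshape(P.shape[:2]+(2,));x,y,z=j[...,0],j[...,1],P[...,2]*1000
m=(z>50)&(z<60)&(x<-10)&(x>-50)&(y>-130)&(y<15)
for yy in range(-90,10,20):
    k=m&(abs(y-yy)<5); print(yy,k.sum(),x[k].min().round(1) if k.any() else '')
k=m&(x<-15)&(x>-29);print('lead y',np.percentile(y[k],[95,98,100]), 'block z',np.median(z[k]))
k=(abs(y-141)<5)&(abs(x)<6);print('handle z',np.median(z[k]))
a=d['img'][165:275,190:370]; b=np.load('g7s.npz')['img'][170:320,170:370]
cv2.imwrite('pics/g7c.png',cv2.cvtColor(np.vstack([cv2.resize(a,(490,300),interpolation=2),cv2.resize(b,(490,300),interpolation=2)]),cv2.COLOR_RGB2BGR))
E
```

```text
-90 22 -30.1
-70 34 -30.7
-50 41 -30.5
-30 40 -30.5
-10 43 -30.5
lead y [-5.09786431 -2.29569315 -0.46895847] block z 54.4639834504016
handle z 76.80193208261421
```

View pics/g7c.png

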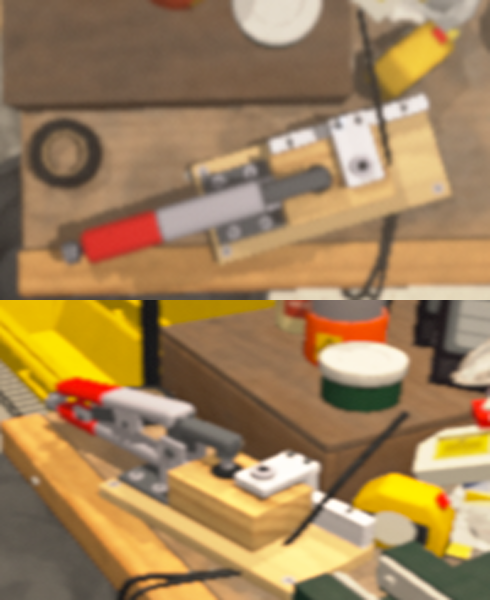

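The handle is down at about 77 mm, which is its locked height, and the pad is on the block. The block is square and home at about (-0.5, -0.5) mm, and the bystanders haven't moved. Handing in.

```bash
python3 -c "
from workcell import manip
print(manip.finish_job())"
```

```text
the job is handed in; nothing more can be done
None
```

The job is handed in: by the last images the block is home to within about 1 mm, the clamp handle is down at its locked height with the pad on the block (grip force not measured), and the tape measure and black tape look unmoved; no verdict came back.

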